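Hook the grate back into the drip tray

ROBOT

A 7-joint arm with a two-finger parallel gripper is mounted at the origin on a cart in front of the work surface, level with it; the furniture and walls round the work are solid. World frame = base frame: x ahead of the robot, y to its left, z up, the work surface at z = 0. Lengths are in m, angles in rad, forces in N, time in s.
With the tool pointing down it reaches from about 0.425 to 0.925 m from the base axis. Payload 6.8 kg.
Tool frame: the origin (TCP) lies at the very end of the fingers, on their centre line; the grasp point (between the pads) lies 19 mm behind it; z points along the fingers, y is the line along which they close (so a half turn about z gives the same grasp; the last joint's range is limited). The gripper opens to 85 mm and grips with 20 to 120 N. Pads are 22 mm wide; open, the fingers measure 114 mm over their backs; the gripper's body (76 mm by 85 mm) begins 54 mm behind the grasp point. The pads swing forward as they close: fully open they stand 13 mm farther back than shut.
Start: joints at [-1.372, 0.477, 0.022, 1.555, -0.011, 1.109, -0.083], TCP at [0.204, 0.643, 0.209] pointing down, gripper open.
Joint ranges: [-2.96, 2.96], [-0.34, 2.1], [-1.41, 1.46], [0.24, 2.44], [-1.37, 4.51], [0.17, 1.92], [-2.96, 2.96]. Speed limits (rad/s): [2.39, 2.39, 3.14, 3.14, 3.14, 3.14, 3.14].

INTERFACE

Orientations are given as a unit quaternion [w, x, y, z].
In Python, from station import bot gives the robot as it stands.
- The arm moves only by the tool jog_arm, never from a script. Its argument "motion" is a list of rows, each a list of 7 numbers: the turn, a rotation vector about the tool's x, y, z in rad, then the shift along the tool's x, y, z in mm, then the finger opening in mm, from 0 to 85.4. A call has 1 to 10 rows; each row is the pose to reach, as a shift and turn from the pose commanded when the call began, along the tool's axes at that moment; what a row does not reach only later rows make up. A row lasts 1/8 s, in which the tool goes at most 62.5 mm and 10.7 degrees, less where a joint would pass 70% of its speed; a pose out of reach is approached as far as the arm can. A call with a gripper value outside its range is refused whole. The fingers move at their own pace and stop on an object; "grip_force" is the grip in N (left out, the last holds). Time passes only in rows, so rows that repeat a pose let the fingers close. It gives the time, the measured TCP pose, the force, the opening and the grip force at its end, in the units of the state.
- bot.get_obs(): the state, without advancing time (a new reading comes with each control period).
- bot.read_camera(name): name is "scene" or "top" or "wrist"; returns a dict with "pixels" (400x640x3 uint8, red, green, blue), "camera_matrix" (3x3 intrinsics, pixels), "T" (4x4, takes a point from camera to world coordinates); the wrist camera has in their place "tool_from_camera" (4x4, takes a point from camera to tool coordinates, whose origin is the TCP and whose axes are the flange's). Camera axes: x right, y down, z forward; pixel columns grow to the right and rows downward; lengths in m; the calibration is good to about 2 mm. The wrist camera is an equidistant fisheye: a pixel r from the principal point sees the ray r / f radians off the axis. A picture is of the moment at which its call begins: read the wrist's pose just before it. There is no depth.
- bot.hand_in(): hands the job in; it is judged then, once.
Trained networks look in a picture, given as the dict that the camera call returned (one of the last four; its "shot" number tells which), for a name from the list of things; names that differ only in an ending like _2 or _b are one class to them, and where a whole thing is asked for, a point or a joint stands for the part that bears it (a point fixed in the world has none). Each returns a list of dicts, best first, with "score" (0 to 1); they miss things now and then, are a little off and sometimes report something else, mostly with a low value. They report only what shows in the picture. A call takes as long as a camera call.
- bot.spot_in(thing, picture): "xy" ([column, row] in pixels, amid what is visible of it).
- bot.tip_of(thing, picture): "xy" ([column, row] in pixels: a listed point, or the origin of a listed thing).
The state is a dict: "t": time; "q": joint angles; "joint_vel": joint speeds; "joint_torque": joint torques, N m; "eef_pos": TCP position; "tool_rot": TCP orientation; "contact_force": force on the tool from outside, world axes, zero at the start; "torque": the same for the moment, N m; "gripper_width": opening from 0.0 (shut) to 1.0 (fully open); "grasp_force": force on a finger pad.
Only numpy, scipy, OpenCV 4.12 (cv2) and the standard library are available. Lean on these libraries where they do the work, as an engineer would, in place of code of your own. Each camera call takes 0.05 s, during which the arm holds its last target. There are 200 camera calls.

TASK

Put the long narrow grate back on the grey drip tray: tuck its tongue under the tray's lip while the other end is still raised, then swing that end down until the grate lies flat inside the tray, and let go. Leave the squarish broad grate, which belongs to another tray, where it is.

Things in the scene. Friction and masses are not known exactly. Their poses are not given: they have to be found in the camera images.
- drip_tray: Grey plastic open drip tray, fixed, 170 (x) x 106 (y) mm; origin: centre of its underside, on the worktop; z up. Inside 160 x 96. A ledge, top at z = 20, runs round inside: 12 wide at the sides, 18 at +x, 34 at -x. Side walls end at z = 26, end walls at 38. The -x end (nearer the robot) has the lip. Home: grate flat on the ledge, origin at x = 7 to 17, y within 6 of 0.
- lip_edge (a point): Middle of the lip's inner lower edge: tray x = -58, z = 34 mm. The lip is a strip over the tray's full width, top at z = 38; the slot under it is 14 mm high above the ledge and 22 mm deep. From here to the far end wall is 138 mm, less than the grate's length, so the grate goes in only tilted, tongue low (8 to 14 degrees suits). Axes as the tray's.
- grate_narrow: Long narrow slotted steel grate, loose, about 0.25 kg. Plate 126 (x) x 84 (y) x 5 mm, with a flat tongue 24 long, 50 wide, 5 thick at its -x end: 150 mm over all. Origin: centre of the plate's underside (without tongue), z up. Amid the plate stands a lift tab, 44 long in x, 10 thick in y, top 39 mm above the underside: pinch it across y. Starts flat on the worktop, tongue towards the robot.
- tongue_tip (a point): Middle of the end edge of the narrow grate's tongue, at its underside: 87 mm from the grate's origin along its -x. Axes as the grate's.
- grate_broad: The bystander: squarish broad slotted steel grate, plate 100 (x) x 104 (y) x 5 mm, too wide for the tray, with the same tongue and lift tab as the narrow one. Origin: centre of the plate's underside. Starts flat on the worktop, loose.

How it is judged:
By the outcome, as a careful person would: the job done as asked, in the order asked, and still so for the second after the job is handed in, with the robot touching nothing.
It also fails if it takes over 40 s, if anything falls off the work surface, if the arm or the gripper's body presses on something with over 40 N, if the wrist force passes 120 N, or if a joint passes its speed limit or range.

## Working session

There is one attempt and no reset: what is moved stays moved. The work goes in short steps, Python scripts to look and compute and a tool call to move; the robot and the scene stay as the last step left them, time stands still between calls to the robot, and variables do not carry over. Pictures are saved under pics/ and viewed, at most 13 in all, crops included, and the job is handed in when it is done.

Besides the shell and the picture viewer there is one more tool, called as a command line: name --pt "numbers of a row" for each row, then --argument value for the rest. jog_arm: Moves the arm, as the interface text tells. Its arguments: {"type":"object","properties":{"motion":{"type":"array"},"grip_force":{"type":"number"}},"required":["motion"]}

```bash
mkdir -p pics; cat > h.py <<'E'
import numpy as np, cv2
from station import bot
from scipy.spatial.transform import Rotation as R
def rq(q): return R.from_quat([q[1],q[2],q[3],q[0]])
def ray(p,xy,o=None):
    K=p["camera_matrix"]; u=(xy[0]-K[0][2])/K[0][0]; v=(xy[1]-K[1][2])/K[1][1]
    if "T" in p: d=np.array([u,v,1.]); T=np.array(p["T"])
    else:
        r=np.hypot(u,v); s=np.sin(r)/max(r,1e-9); d=np.array([u*s,v*s,np.cos(r)])
        W=np.eye(4); W[:3,:3]=rq(o["tool_rot"]).as_matrix(); W[:3,3]=o["eef_pos"]; T=W@np.array(p["tool_from_camera"])
    return T[:3,3],T[:3,:3]@d
def at(p,xy,z,o=None):
    c,d=ray(p,xy,o); return c+d*(z-c[2])/d[2]
def save(p,n): cv2.imwrite("pics/"+n+".png",cv2.cvtColor(p["pixels"],cv2.COLOR_RGB2BGR))
E
python3 - <<'E'
from h import *
o=bot.get_obs(); print(o["eef_pos"],o["tool_rot"],o["t"])
for n in("scene","top"):
    p=bot.read_camera(n); save(p,n)
    for t,z in(("drip_tray",0),("lip_edge",.034),("grate_narrow",0),("tongue_tip",0),("grate_broad",0)):
        for f in("spot_in","tip_of"):
            try:
                for r in getattr(bot,f)(t,p)[:2]: print(n,t,f,np.round(r["xy"]),round(r["score"],2),at(p,r["xy"],z).round(4))
            except Exception as e: print(t,f,e)
a=cv2.imread("pics/scene.png");b=cv2.imread("pics/top.png")
cv2.imwrite("pics/both.png",cv2.resize(np.vstack([a,b]),(480,600)))
E
```

```text
[0.20367783 0.64287254 0.20762643] [-7.73319899e-05  1.52795284e-01  9.88257441e-01 -9.08089616e-04] 0.0
scene drip_tray spot_in [311. 169.] 0.77 [0.5717 0.3819 0.    ]
scene drip_tray spot_in [340. 217.] 0.59 [0.5426 0.1666 0.    ]
scene drip_tray tip_of [344. 217.] 0.68 [0.5498 0.1626 0.    ]
scene drip_tray tip_of [314. 175.] 0.59 [0.5656 0.3518 0.    ]
scene lip_edge spot_in [316. 170.] 0.55 [0.5548 0.3157 0.034 ]
scene lip_edge tip_of [291. 164.] 0.63 [0.5132 0.3652 0.034 ]
scene lip_edge tip_of [306. 226.] 0.46 [0.4473 0.1215 0.034 ]
scene grate_narrow spot_in [342. 216.] 0.93 [0.5484 0.1685 0.    ]
scene grate_narrow spot_in [313. 170.] 0.3 [0.5737 0.3767 0.    ]
scene grate_narrow tip_of [344. 217.] 0.75 [0.5501 0.1645 0.    ]
scene tongue_tip spot_in [343. 219.] 0.65 [0.5459 0.1575 0.    ]
scene tongue_tip tip_of [307. 226.] 0.7 [0.4664 0.163  0.    ]
scene grate_broad spot_in [408. 266.] 0.91 [ 0.5851 -0.0227  0.    ]
scene grate_broad tip_of [407. 265.] 0.95 [ 0.5842 -0.0205  0.    ]
top drip_tray spot_in [216. 178.] 0.91 [0.5582 0.3513 0.    ]
top drip_tray tip_of [219. 177.] 0.87 [0.5613 0.3469 0.    ]
top lip_edge spot_in [220. 175.] 0.69 [0.5623 0.3371 0.034 ]
top lip_edge tip_of [215. 203.] 0.91 [0.506  0.3456 0.034 ]
top grate_narrow spot_in [308. 187.] 0.93 [0.5453 0.1616 0.    ]
top grate_narrow tip_of [306. 182.] 0.67 [0.5552 0.1649 0.    ]
top tongue_tip spot_in [310. 196.] 0.97 [0.5272 0.1575 0.    ]
top tongue_tip tip_of [306. 229.] 0.59 [0.458  0.1626 0.    ]
top grate_broad spot_in [396. 172.] 0.85 [ 0.5831 -0.0224  0.    ]
top grate_broad tip_of [393. 171.] 0.93 [ 0.5842 -0.0158  0.    ]
```

View pics/top.png

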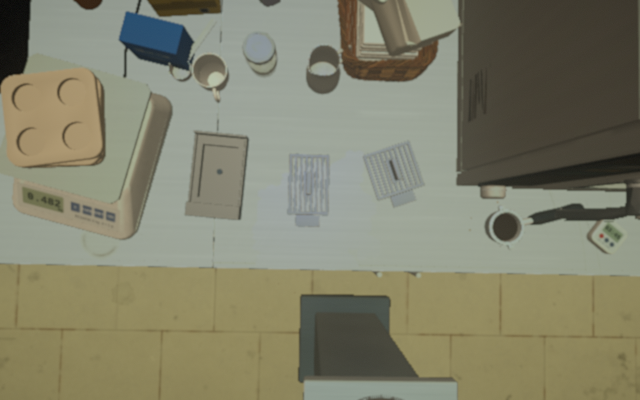

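View pics/scene.png

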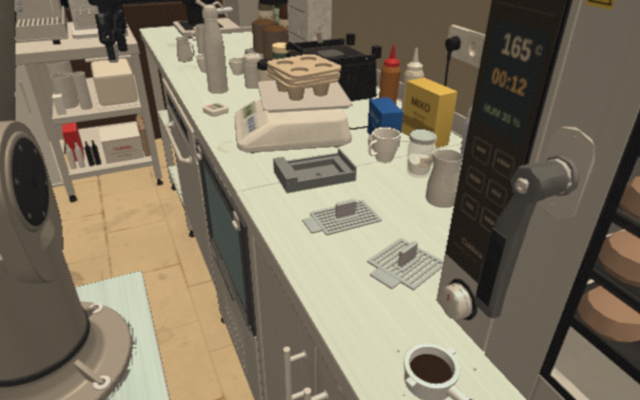

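The top view shows the tray at about (217,176), yawed about -5°. The narrow grate is at (308,185), nearly square to the robot, and the broad one is at (393,171). The networks' positions agree with that, so I'll go above the narrow grate.

jog_arm --pt "0 0 -0.307 -474 -351 0 85" --pt "0 0 -0.307 -474 -351 0 85" --pt "0 0 -0.307 -474 -351 0 85" --pt "0 0 -0.307 -474 -351 0 85" --pt "0 0 -0.307 -474 -351 0 85" --pt "0 0 -0.307 -474 -351 0 85" --pt "0 0 -0.307 -474 -351 0 85" --pt "0 0 -0.307 -474 -351 0 85" --pt "0 0 -0.307 -474 -351 0 85" --pt "0 0 -0.307 -474 -351 0 85"

```text
t: 2.35
eef_pos: [0.5518, 0.1613, 0.2089]
tool_rot: [0.001, 0.003, 1.0, -0.001]
contact_force: [0.2, 0.4, -0.2]
gripper_width: 1.0
grasp_force: 0.0
```

```bash
python3 - <<'E'
from h import *
o=bot.get_obs(); print(o["eef_pos"],o["tool_rot"],o["q"].round(2) if hasattr(o["q"],"round") else o["q"])
p=bot.read_camera("wrist"); save(p,"w1"); print(p["tool_from_camera"])
for t,z in(("drip_tray",0),("lip_edge",.034),("grate_narrow",0),("tongue_tip",0),("grate_broad",0)):
  for f in("spot_in","tip_of"):
    for r in getattr(bot,f)(t,p)[:2]: print(t,f,np.round(r["xy"]),round(r["score"],2),at(p,r["xy"],z,o).round(4))
E
```

```text
[0.55176141 0.16132013 0.20891728] [ 6.17280884e-04  2.60560537e-03  9.99996243e-01 -5.86092735e-04] [-0.54  0.31  0.19  1.81 -0.07  1.02  1.23]
[[-1.82922769e-04 -9.44407961e-01 -3.28775866e-01  8.53239347e-02]
 [ 9.99999310e-01 -5.54360029e-04  1.03602307e-03 -9.55433454e-04]
 [-1.16068864e-03 -3.28775450e-01  9.44407410e-01 -1.64916051e-01]
 [ 0.00000000e+00  0.00000000e+00  0.00000000e+00  1.00000000e+00]]
drip_tray spot_in [461. 175.] 0.81 [0.5621 0.3468 0.    ]
drip_tray spot_in [183. 184.] 0.74 [ 0.5727 -0.0251  0.    ]
drip_tray tip_of [460. 176.] 0.97 [0.564  0.3455 0.    ]
lip_edge spot_in [460. 178.] 0.92 [0.5576 0.3287 0.034 ]
lip_edge tip_of [476. 138.] 0.84 [0.5071 0.346  0.034 ]
grate_narrow spot_in [320. 155.] 0.95 [0.5389 0.1597 0.    ]
grate_narrow spot_in [185. 186.] 0.47 [ 0.5762 -0.0227  0.    ]
grate_narrow tip_of [319. 167.] 0.71 [0.554  0.1576 0.    ]
tongue_tip spot_in [320. 154.] 0.89 [0.5372 0.1587 0.    ]
tongue_tip tip_of [319.  91.] 0.69 [0.4603 0.1581 0.    ]
grate_broad spot_in [185. 184.] 0.59 [ 0.5734 -0.0221  0.    ]
grate_broad tip_of [190. 191.] 0.82 [ 0.5836 -0.0157  0.    ]
```

View pics/w1.png

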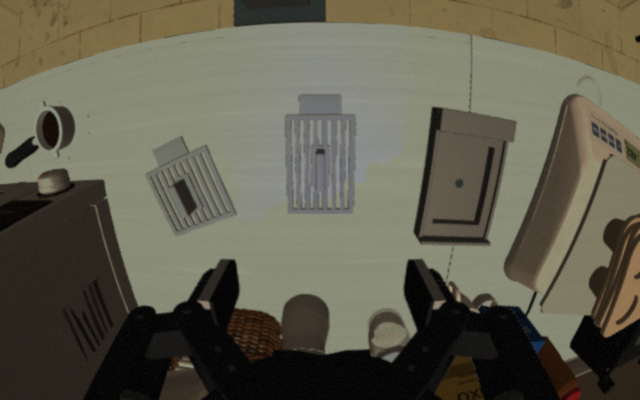

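The wrist view shows the narrow grate square below, with its tongue end at about row 95 and plate corners near (286,115), (355,114), (353,213) and (288,212). The tray is to the right with its lip at the top. Next I'll measure both yaws from the corners.

```bash
python3 - <<'E'
from h import *
o=bot.get_obs()
p=bot.read_camera("wrist")
for c in [(286,115),(355,114),(353,213),(288,212),(300,95),(340,95)]: print("g",at(p,c,.005,o).round(4))
q=bot.read_camera("top")
for c,z in [((195,132),.038),((248,136),.038),((241,219),.038),((186,216),.038)]: print("t",at(q,c,z).round(4))
for c,z in [((516,121),.038),((514,141),.038),((435,107),.038),((441,127),.038),((415,237),.038),((490,243),.038)]: print("tw",at(p,c,z,o).round(4))
for n,im in(("w",p["pixels"][90:260,260:530]),("t",q["pixels"][120:230,175:345])):
    save({"pixels":im},"c"+n)
a=cv2.resize(cv2.imread("pics/cw.png"),None,fx=2.9,fy=2.9,interpolation=2); cv2.imwrite("pics/cw3.png",a)
E
```

```text
g [0.4859 0.1245 0.005 ]
g [0.4846 0.206  0.005 ]
g [0.6098 0.2072 0.005 ]
g [0.6085 0.1237 0.005 ]
g [0.4623 0.1413 0.005 ]
g [0.4622 0.188  0.005 ]
t [0.6466 0.3891 0.038 ]
t [0.6419 0.2839 0.038 ]
t [0.4759 0.2924 0.038 ]
t [0.4792 0.4005 0.038 ]
tw [0.4772 0.4065 0.038 ]
tw [0.5025 0.4065 0.038 ]
tw [0.4707 0.2931 0.038 ]
tw [0.4929 0.3019 0.038 ]
tw [0.6293 0.283  0.038 ]
tw [0.6424 0.396  0.038 ]
```

View pics/cw3.png

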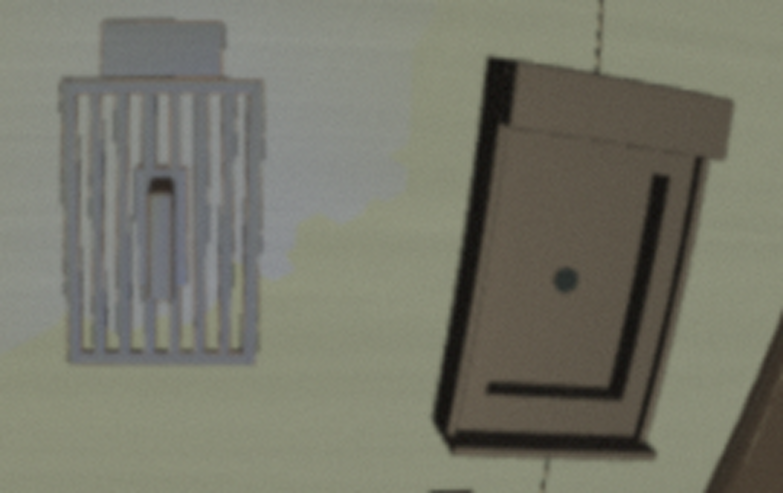

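jog_arm --pt "0 0 0 1 1 60 85" --pt "0 0 0 1 1 120 85" --pt "0 0 0 1 1 170 85" --pt "0 0 0 1 1 196 60" --pt "0 0 0 1 1 196 30" --pt "0 0 0 1 1 196 5" --pt "0 0 0 1 1 196 0" --pt "0 0 0 1 1 196 0" --pt "0 0 0 1 1 196 0" --grip_force 80

```text
t: 4.12
eef_pos: [0.5501, 0.1666, 0.0145]
tool_rot: [0.001, 0.0, 1.0, 0.0]
contact_force: [-1.4, -2.2, 6.1]
gripper_width: 0.055
grasp_force: 78.8
```

jog_arm --pt "0 0 0 0 0 -20 0" --pt "0 0 0 0 0 -70 0" --pt "0 0 0 0 0 -110 0" --pt "0 0 0 0 0 -110 0"

```text
t: 4.62
eef_pos: [0.5512, 0.1678, 0.1266]
tool_rot: [0.004, -0.0, 1.0, 0.002]
contact_force: [-0.3, 0.7, -3.7]
gripper_width: 0.057
grasp_force: 78.6
```

```bash
python3 - <<'E'
from h import *
o=bot.get_obs(); print(o["eef_pos"],o["tool_rot"],o["contact_force"],o["torque"],o["gripper_width"])
p=bot.read_camera("wrist"); save(p,"w2")
zg=o["eef_pos"][2]-.012
for t,z in(("grate_narrow",zg),("tongue_tip",zg),("drip_tray",0),("lip_edge",.034)):
    for r in bot.tip_of(t,p)[:2]: print(t,np.round(r["xy"]),round(r["score"],2),at(p,r["xy"],z,o).round(4))
E
```

```text
[0.5512301  0.1677918  0.12660975] [ 3.56504481e-03 -5.33150262e-05  9.99992127e-01  1.74178401e-03] [-0.25902027  0.72728617 -3.70759672] [ 0.05299401 -0.04498027  0.04629751] 0.0568818639973491
grate_narrow [321. 235.] 0.56 [0.5511 0.1667 0.1146]
tongue_tip [320.  93.] 0.96 [0.4641 0.1663 0.1146]
lip_edge [508. 149.] 0.9 [0.5046 0.3456 0.034 ]
```

View pics/w2.png

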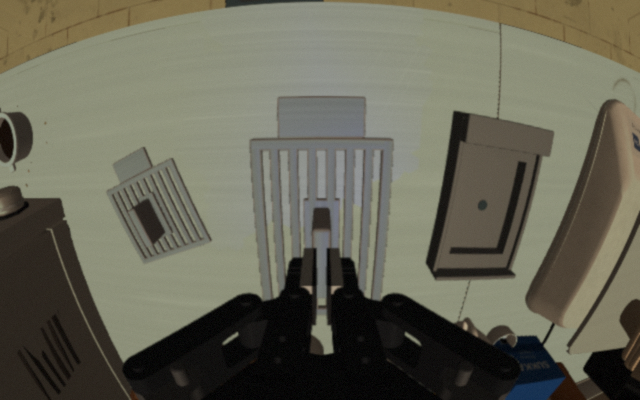

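The grate is held squarely, with its tongue at about (320,97), and tip-to-origin measures 87 mm as it should. The tray and lip are on the right. I'll tilt the grate and hover over the tray for one close look.

jog_arm --pt "0 0 0 -10 45 -13 0" --pt "0 -0.06 0.02 -22 90 -13 0" --pt "0.002 -0.12 0.04 -33 135 -13 0" --pt "0.005 -0.192 0.052 -43 175 -13 0" --pt "0.005 -0.192 0.052 -43 175 -13 0" --pt "0.005 -0.192 0.052 -43 175 -13 0" --pt "0.005 -0.192 0.052 -43 175 -13 0"

```text
t: 5.75
eef_pos: [0.5921, 0.3395, 0.135]
tool_rot: [0.095, 0.027, 0.995, -0.003]
contact_force: [-0.2, -0.5, -2.7]
gripper_width: 0.058
grasp_force: 78.6
```

```bash
cat > look.py <<'E'
from h import *
import sys
o=bot.get_obs(); M=rq(o["tool_rot"]).as_matrix(); e=np.array(o["eef_pos"])
print(e.round(4),M.round(3).tolist(),o["contact_force"],o["torque"],o["gripper_width"])
p=bot.read_camera("wrist"); save(p,sys.argv[1])
tip=e+M@np.array([.087,0,.014]); print("tip pred",tip.round(4))
for t,z in(("tongue_tip",tip[2]),("drip_tray",0),("lip_edge",.034)):
    for r in bot.tip_of(t,p)[:2]: print(t,np.round(r["xy"]),round(r["score"],2),at(p,r["xy"],z,o).round(4))
q=bot.read_camera("top")
for t,z in(("drip_tray",0),("lip_edge",.034),("tongue_tip",tip[2])):
    for r in bot.tip_of(t,q)[:2]: print("top",t,np.round(r["xy"]),round(r["score"],2),at(q,r["xy"],z).round(4))
E
python3 look.py w3
```

```text
[0.5921 0.3395 0.135 ] [[-0.98, 0.055, 0.19], [0.053, 0.999, -0.012], [-0.19, -0.002, -0.982]] [-0.1812879  -0.46868242 -2.65038902] [0.01299316 0.23995814 0.01063685] 0.057918613098386605
tip pred [0.5094 0.344  0.1047]
tongue_tip [318.  94.] 0.82 [0.5099 0.3412 0.1047]
drip_tray [321. 234.] 0.31 [0.6843 0.3339 0.    ]
lip_edge [325.  71.] 0.69 [0.5043 0.3463 0.034 ]
top drip_tray [218. 177.] 0.72 [0.5615 0.3475 0.    ]
top lip_edge [212. 206.] 0.59 [0.4999 0.3513 0.034 ]
top tongue_tip [207. 202.] 0.74 [0.5053 0.3453 0.1047]
```

View pics/w3.png

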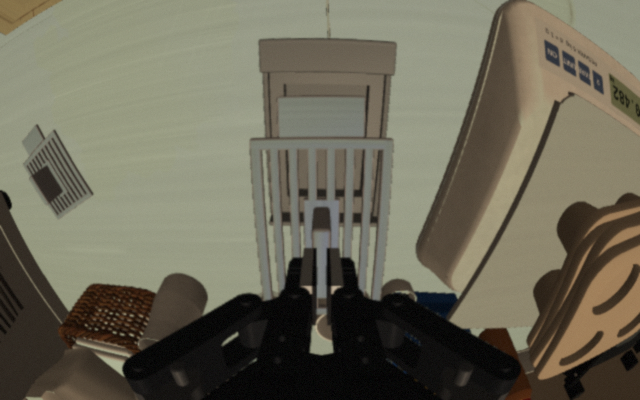

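The wrist view shows the lip's strip at columns 260–396, rows 38–75, just beyond the tongue (277–366, row 97) and nearly parallel to it. I'll turn that into a yaw and a lateral offset.

```bash
python3 - <<'E'
from h import *
o=bot.get_obs(); p=bot.read_camera("wrist")
g=cv2.cvtColor(p["pixels"],cv2.COLOR_RGB2GRAY)[20:140,230:430]
cv2.imwrite("pics/c4.png",cv2.resize(g,None,fx=4,fy=4,interpolation=2))
# lip left/right outer edges & inner/outer edges by gradient
G=cv2.cvtColor(p["pixels"],cv2.COLOR_RGB2GRAY).astype(float); G=cv2.GaussianBlur(G,(0,0),1)
L=[];Rr=[]
for r in (46,52,58,64):
    d=np.diff(G[r]); a=245+np.argmin(d[245:280]); b=380+np.argmax(d[380:415]); L.append((a+.5,r));Rr.append((b+.5,r))
O=[];I=[]
for c in range(270,391,20):
    d=np.diff(G[:,c]); O.append((c,28+np.argmin(d[28:55])+.5)); I.append((c,62+np.argmin(d[62:88])+.5))
for n,S in (("L",L),("R",Rr),("O",O),("I",I)):
    W=np.array([at(p,s,.038,o)[:2] for s in S]); print(n,S,W.round(4).tolist())
E
```

```text
L [(np.float64(255.5), 46), (np.float64(255.5), 52), (np.float64(256.5), 58), (np.float64(256.5), 64)] [[0.4795, 0.2965], [0.4843, 0.2961], [0.4891, 0.2964], [0.4939, 0.2959]]
R [(np.float64(393.5), 46), (np.float64(393.5), 52), (np.float64(393.5), 58), (np.float64(392.5), 64)] [[0.4847, 0.402], [0.4895, 0.402], [0.4943, 0.402], [0.4991, 0.4012]]
O [(270, np.float64(38.5)), (290, np.float64(37.5)), (310, np.float64(37.5)), (330, np.float64(37.5)), (350, np.float64(38.5)), (370, np.float64(39.5)), (390, np.float64(41.5))] [[0.4749, 0.3083], [0.4756, 0.3235], [0.4767, 0.3385], [0.4775, 0.3535], [0.4788, 0.3685], [0.4797, 0.3838], [0.4811, 0.3993]]
I [(270, np.float64(70.5)), (290, np.float64(70.5)), (310, np.float64(69.5)), (330, np.float64(83.5)), (350, np.float64(71.5)), (370, np.float64(71.5)), (390, np.float64(86.5))] [[0.5002, 0.306], [0.5016, 0.3216], [0.5019, 0.337], [0.5139, 0.3518], [0.5049, 0.3677], [0.5052, 0.3833], [0.5174, 0.3992]]
```

View pics/c4.png

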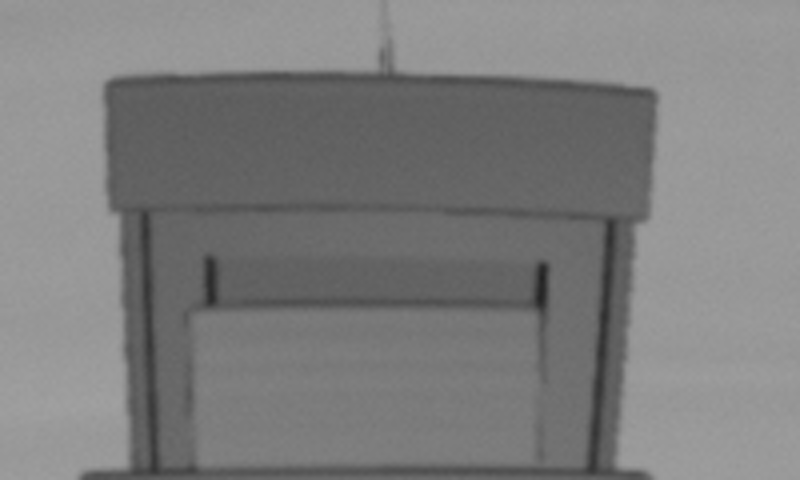

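Lip edge is at about (0.504, 0.348) with the tray yaw about -3.8°. The tip is already 6 mm inside the lip edge and needs +4.5 mm lateral. Next is the descent.

jog_arm --pt "0.002 0 0.011 3 4.4 10 0" --pt "0.002 0 0.011 6 4.4 35 0" --pt "0.002 0 0.011 9.5 4.4 55 0" --pt "0.002 0 0.011 12 4.4 70 0" --pt "0.002 0 0.011 13.2 4.4 79 0" --pt "0.002 0 0.011 13.2 4.4 79 0" --pt "0.002 0 0.011 13.2 4.4 79 0"

```text
t: 7.08
eef_pos: [0.5946, 0.3463, 0.0563]
tool_rot: [0.096, 0.032, 0.995, -0.003]
contact_force: [-0.6, 0.2, -2.8]
gripper_width: 0.06
grasp_force: 78.6
```

```bash
python3 look.py w4
```

```text
[0.5946 0.3463 0.0563] [[-0.979, 0.063, 0.192], [0.062, 0.998, -0.011], [-0.192, 0.001, -0.981]] [-0.60649589  0.18688511 -2.80158526] [ 0.02516282  0.28645622 -0.04852765] 0.06025144280978887
tip pred [0.5121 0.3516 0.0259]
tongue_tip [319.  93.] 0.72 [0.5116 0.3496 0.0259]
drip_tray [312. 157.] 0.56 [0.5615 0.3413 0.    ]
lip_edge [310.  85.] 0.67 [0.5056 0.3454 0.034 ]
top drip_tray [219. 178.] 0.98 [0.5582 0.3455 0.    ]
top lip_edge [214. 205.] 0.94 [0.5018 0.3478 0.034 ]
top tongue_tip [214. 202.] 0.79 [0.5082 0.3486 0.0259]
```

View pics/w4.png

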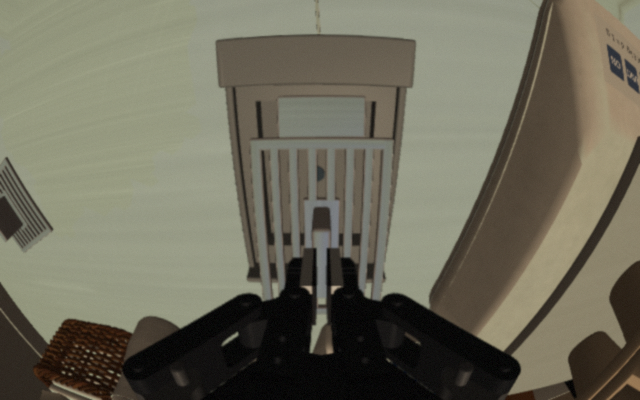

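The tongue (278–365) sits about 5 px, or 2.5 mm, to the +y side of the lip's middle (217–415), and it is parallel and just short of the lip. I'll correct that, lower 2.5 mm and slide it under by 24 mm.

jog_arm --pt "0 0 0 0.5 -2.5 2.4 0" --pt "0 0 0 0.5 -2.5 2.4 0" --pt "0 0 0 6 -2.5 1.4 0" --pt "0 0 0 12 -2.5 0.2 0" --pt "0 0 0 18 -2.5 -1 0" --pt "0 0 0 24 -2.4 -2.2 0" --pt "0 0 0 24 -2.4 -2.2 0" --pt "0 0 0 24 -2.4 -2.2 0"

```text
t: 8.48
eef_pos: [0.5701, 0.3452, 0.0533]
tool_rot: [0.096, 0.031, 0.995, -0.003]
contact_force: [-0.1, 0.2, -2.8]
gripper_width: 0.056
grasp_force: 78.6
```

```bash
python3 look.py w5
```

```text
[0.5701 0.3452 0.0533] [[-0.98, 0.063, 0.191], [0.062, 0.998, -0.012], [-0.191, 0.0, -0.982]] [-0.08166894  0.21683508 -2.84997821] [ 0.02390734  0.36713989 -0.06481721] 0.056085389508053064
tip pred [0.4876 0.3504 0.0229]
drip_tray [315. 189.] 0.62 [ 0.561   0.3408 -0.    ]
lip_edge [319. 128.] 0.76 [0.5048 0.3475 0.034 ]
top drip_tray [219. 177.] 0.93 [0.5615 0.3461 0.    ]
top lip_edge [211. 205.] 0.56 [0.5022 0.3528 0.034 ]
top tongue_tip [214. 214.] 0.94 [0.4851 0.348  0.0229]
```

View pics/w5.png

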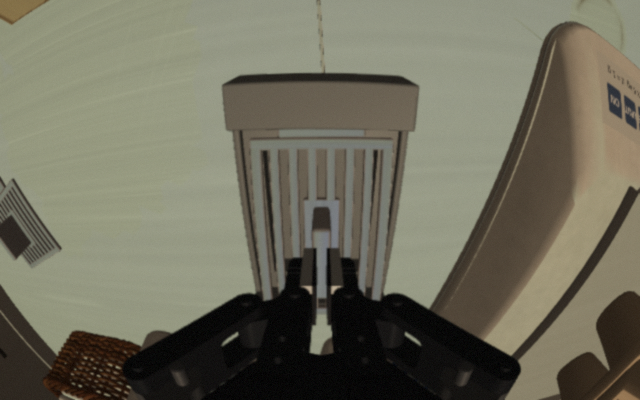

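The tongue is under the lip by about 16–18 mm and centred, with the grate at 250–393 and the lip at 223–418. The raised end is clear and there is no contact force. Now I'll swing it down about the tip.

jog_arm --pt "0 0.05 0 -0.5 0 4.9 0" --pt "0 0.1 0 -0.8 0 9.8 0" --pt "0 0.15 0 -0.9 0 14.6 0" --pt "0 0.15 0 -0.9 0 14.6 0" --pt "0 0.15 0 -0.9 0 14.6 0"

```text
t: 9.5
eef_pos: [0.5733, 0.345, 0.0389]
tool_rot: [0.021, 0.031, 0.999, -0.001]
contact_force: [0.1, 0.7, -2.6]
gripper_width: 0.057
grasp_force: 78.6
```

jog_arm --pt "0 0.02 0 -0.2 0 2 0" --pt "0 0.042 0 -0.5 0 4.4 0" --pt "0 0.042 0 -0.5 0 4.8 0" --pt "0 0.042 0 -0.5 0 4.8 0"

```text
t: 10.0
eef_pos: [0.5745, 0.3451, 0.0346]
tool_rot: [0.0, 0.032, 1.0, 0.0]
contact_force: [-0.8, -0.4, 2.2]
gripper_width: 0.056
grasp_force: 79.9
```

```bash
python3 look.py w6
```

```text
[0.5745 0.3451 0.0346] [[-0.998, 0.063, 0.001], [0.063, 0.998, 0.001], [-0.001, 0.001, -1.0]] [-0.81093156 -0.41636966  2.19685306] [-0.01382058  0.38860031 -0.07970956] 0.05571525075338597
tip pred [0.4877 0.3506 0.0205]
drip_tray [318. 200.] 0.96 [0.5588 0.3434 0.    ]
lip_edge [316. 127.] 0.73 [0.5056 0.3462 0.034 ]
lip_edge [318. 235.] 0.56 [0.5683 0.3431 0.034 ]
top drip_tray [218. 177.] 0.91 [0.5606 0.3483 0.    ]
top lip_edge [215. 207.] 0.88 [0.4978 0.3453 0.034 ]
top tongue_tip [214. 214.] 0.58 [0.4849 0.3499 0.0205]
```

View pics/w6.png

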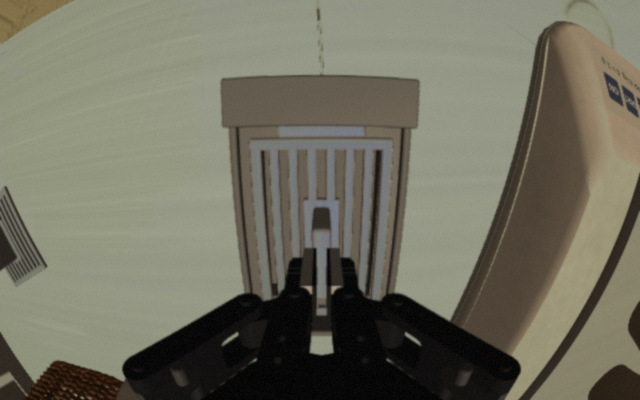

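The grate lies flat, the upward force shows it is supported, and the origin is about 12 mm in tray x. I'll release, then retreat upwards.

jog_arm --pt "0 0 0 0 0 0 15" --pt "0 0 0 0 0 0 35" --pt "0 0 0 0 0 0 40" --pt "0 0 0 0 0 -15 40" --pt "0 0 0 0 0 -60 40" --pt "0 0 0 0 0 -110 40" --pt "0 0 0 0 0 -150 40" --pt "0 0 0 0 0 -150 40"

```text
t: 11.4
eef_pos: [0.5768, 0.3462, 0.1897]
tool_rot: [0.004, 0.032, 0.999, 0.003]
contact_force: [0.0, 1.0, 0.2]
gripper_width: 0.465
grasp_force: 0.0
```

```bash
python3 - <<'E'
from h import *
o=bot.get_obs(); print(o["eef_pos"],o["contact_force"],o["t"])
p=bot.read_camera("wrist"); save(p,"w7")
for t,z in(("grate_narrow",.02),("lip_edge",.034),("grate_broad",0)):
    for r in bot.tip_of(t,p)[:2]: print(t,np.round(r["xy"]),round(r["score"],2),at(p,r["xy"],z,o).round(4))
a=p["pixels"][60:260,200:440]; s=bot.read_camera("scene")["pixels"][130:250,220:460]
save({"pixels":np.vstack([cv2.resize(a,(480,400)),cv2.resize(s,(480,240))[:200]])},"c7")
E
```

```text
[0.57676224 0.34620086 0.18966843] [0.00229651 1.0328877  0.16474871] 11.4
grate_narrow [320. 168.] 0.68 [0.5717 0.3452 0.02  ]
lip_edge [314. 110.] 0.8 [0.5064 0.3434 0.034 ]
grate_broad [ 82. 192.] 0.72 [ 0.5794 -0.0146  0.    ]
```

View pics/c7.png

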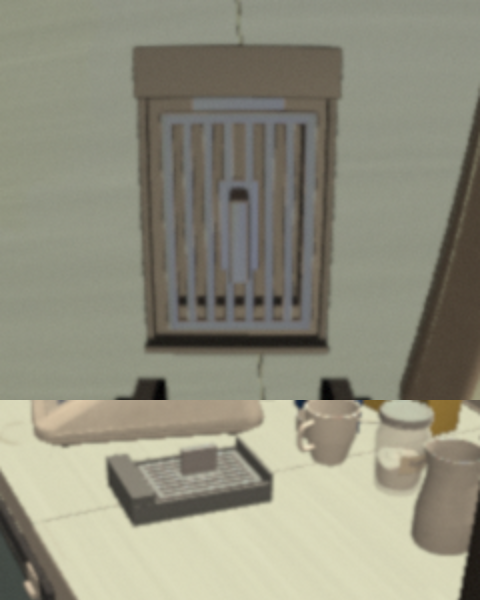

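The picture shows the grate flat and centred inside the tray, with its tongue under the lip and a small gap at the far wall. The gripper is clear and the broad grate has not moved, so I'll hand in.

```bash
python3 -c "
from station import bot
print(bot.hand_in())"
```

```text
the job is handed in; nothing more can be done
None
```

The narrow grate is back flat in the drip tray with its tongue under the lip, the gripper has let go and is clear, the broad grate was not touched, and the job was handed in at about 11.5 s.

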